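Put the dry microscope objectives away in their cases

TASK

The dry objectives are clean: put each of the four away, standing front lens up in the well of the open case with the same ring colour, setting each down gently, neither dropped nor knocked over. The oil-immersion objective, the one that has a black ring as well as its colour ring, still has to be wiped: leave it standing where it is and its case empty. Leave all the cases standing where they are.

Things in the scene. Friction and masses are not known exactly. Their poses are not given: they have to be found in the camera images.
- objective_red: Microscope objective with a red colour ring, standing on its brass thread, front lens up, 45 mm tall: thread 25 mm in diameter for the lowest 5 mm, straight metal barrel 31 mm in diameter (32 at the collar) from 5 to 33 mm up, then the narrowing red shoulder and nose. 0.07 to 0.24 kg. Origin: centre of underside, z up; yaw has no meaning. No black ring: dry.
- objective_yellow: Microscope objective with a yellow colour ring, standing on its brass thread, front lens up, 50 mm tall: thread 25 mm in diameter for the lowest 5 mm, straight metal barrel 31 mm in diameter (32 at the collar) from 5 to 36 mm up, then the narrowing yellow shoulder and nose. 0.07 to 0.24 kg. Origin: centre of underside, z up; yaw has no meaning. No black ring: dry.
- objective_green: Microscope objective with a green colour ring, standing on its brass thread, front lens up, 55 mm tall: thread 25 mm in diameter for the lowest 5 mm, straight metal barrel 31 mm in diameter (32 at the collar) from 5 to 39 mm up, then the narrowing green shoulder and nose. 0.07 to 0.24 kg. Origin: centre of underside, z up; yaw has no meaning. No black ring: dry.
- objective_blue: Microscope objective with a blue colour ring, standing on its brass thread, front lens up, 60 mm tall: thread 25 mm in diameter for the lowest 5 mm, straight metal barrel 31 mm in diameter (32 at the collar) from 5 to 42 mm up, then the narrowing blue shoulder and nose. 0.07 to 0.24 kg. Origin: centre of underside, z up; yaw has no meaning. No black ring: dry.
- objective_white: Microscope objective with a white colour ring, standing on its brass thread, front lens up, 63 mm tall: thread 25 mm in diameter for the lowest 5 mm, straight metal barrel 31 mm in diameter (32 at the collar) from 5 to 44 mm up, then the narrowing white shoulder and nose. 0.07 to 0.24 kg. Origin: centre of underside, z up; yaw has no meaning. Black ring above the white one: oil immersion.
- case_red: Loose open case base with a red ring: black, foot 76 mm across and 5 mm high with the ring on its top, collar 59 mm outside, 51 inside, rim 17 mm up; well floor 5 mm up. Origin: centre of underside, z up, on the work surface. All these and a few unlisted things stand mixed, centres at least 80 mm apart, at most 70 mm tall; along the table's sides up to 130 mm.
- case_yellow: Loose open case base with a yellow ring: black, foot 76 mm across and 5 mm high with the ring on its top, collar 59 mm outside, 51 inside, rim 17 mm up; well floor 5 mm up. Origin: centre of underside, z up, on the work surface. All these and a few unlisted things stand mixed, centres at least 80 mm apart, at most 70 mm tall; along the table's sides up to 130 mm.
- case_green: Loose open case base with a green ring: black, foot 76 mm across and 5 mm high with the ring on its top, collar 59 mm outside, 51 inside, rim 17 mm up; well floor 5 mm up. Origin: centre of underside, z up, on the work surface. All these and a few unlisted things stand mixed, centres at least 80 mm apart, at most 70 mm tall; along the table's sides up to 130 mm.
- case_blue: Loose open case base with a blue ring: black, foot 76 mm across and 5 mm high with the ring on its top, collar 59 mm outside, 51 inside, rim 17 mm up; well floor 5 mm up. Origin: centre of underside, z up, on the work surface. All these and a few unlisted things stand mixed, centres at least 80 mm apart, at most 70 mm tall; along the table's sides up to 130 mm.
- case_white: Loose open case base with a white ring: black, foot 76 mm across and 5 mm high with the ring on its top, collar 59 mm outside, 51 inside, rim 17 mm up; well floor 5 mm up. Origin: centre of underside, z up, on the work surface. For the oil objective. All these and a few unlisted things stand mixed, centres at least 80 mm apart, at most 70 mm tall; along the table's sides up to 130 mm.

How it is judged:
By the outcome, as a careful person would: the job done as asked, in the order asked, and still so for the second after the job is handed in, with the robot touching nothing.
It also fails if it takes over 104 s, if anything falls off the work surface, if the arm or the gripper's body presses on something with over 40 N, if the wrist force passes 120 N, or if a joint passes its speed limit or range.

ROBOT

A 7-joint arm with a two-finger parallel gripper is mounted at the origin on the work surface. World frame = base frame: x ahead of the robot, y to its left, z up, the work surface at z = 0. Lengths are in mm, angles in rad, forces in N, time in s.
With the tool pointing down it reaches from about 400 to 850 mm from the base axis. Payload 10.4 kg.
Tool frame: the origin (TCP) lies midway between the tips of the shut fingers; the grasp point (between the pads) lies 19 mm behind it; x points along the fingers, y is the direction in which the jaws open and shut, and the axes are right-handed (so a half turn about x gives the same grasp; the last joint's range is limited). The gripper opens to 87 mm and grips with 3 to 60 N. Pads are 19 mm wide; open, the fingers measure 117 mm over their backs; the gripper's body (75 mm by 190 mm) begins 51 mm behind the grasp point.
Start: joints at [1.231, 0.332, -0.065, 1.46, 0.022, 1.35, -0.088], TCP at [194.728, -593.916, 195.176] pointing down, gripper open.
Joint ranges: [-2.6, 2.6], [-0.5, 2.12], [-1.47, 1.34], [0.16, 2.42], [-1.27, 4.41], [0.06, 2.06], [-2.6, 2.6]. Speed limits (rad/s): [2.22, 2.22, 2.79, 2.79, 3.14, 3.14, 3.14].

INTERFACE

Orientations are given as a unit quaternion [x, y, z, w].
In Python, from plant import bot, get_image, job gives the robot as it stands. The module is installed in compiled form; this text tells all that it offers.
- The arm moves only by the tool jog_arm, never from a script. Its argument "targets" is a list of rows, each a list of 3 entries, a list of its own where there are three numbers: the shift along the world's x, y, z in mm, then the turn about the world's z in rad, then the finger opening in mm, from 0 to 87. A call has 1 to 10 rows; each row is the pose to reach, as a shift and turn from the pose measured when the call began; what a row does not reach only later rows make up. A row lasts 1/8 s, in which the tool goes at most 62.5 mm and 10.7 degrees, less where a joint would pass 70% of its speed; a pose out of reach is approached as far as the arm can. A call with a gripper value outside its range is refused whole. The fingers move at their own pace and stop on an object; the grip force is fixed at half the most. Time passes only in rows, so rows that repeat a pose let the fingers close. It gives the time, the measured TCP pose, the force and the opening at its end, in the units of the state.
- bot.observe(): the state, without advancing time (a new reading comes with each control period).
- get_image(name): name is "scene" or "side" or "wrist"; returns a dict with "img" (400x640x3 uint8, red, green, blue), "mtx" (3x3 intrinsics, pixels), "origin" and "attitude" of the camera in the world. Camera axes: x right, y up, looking along -z (the intrinsics and any distortion apply to the point x, -y, -z); pixel columns grow to the right and rows downward; lengths in mm; the calibration is good to about 2 mm. A picture is of the moment at which its call begins. There is no depth.
- job.close_job(): hands the job in, once; it reports no verdict.
The state is a dict: "clock": time; "qpos": joint angles; "joint_velocities": joint speeds; "joint_efforts": joint torques, N m; "eef_pos": TCP position; "tool_rot": TCP orientation; "wrist_force": force on the tool from outside, world axes, zero at the start; "ft_torque": the same for the moment, N m; "gripper_width": finger opening in mm.
Only numpy, scipy, OpenCV 4.12 (cv2) and the standard library are available. Lean on these libraries where they do the work, as an engineer would, in place of code of your own. Each camera call takes 0.05 s, during which the arm holds its last target.

## Working session

There is one attempt and no reset: what is moved stays moved. The work goes in short steps, Python scripts to look and compute and a tool call to move; the robot and the scene stay as the last step left them, time stands still between calls to the robot, and variables do not carry over. Pictures are saved under pics/ and viewed, and the job is handed in when it is done.

Besides the shell and the picture viewer there is one more tool, called after ">>>" by a JSON object that holds its "api" and its "payload". jog_arm: Moves the arm, as the interface text tells. Its arguments: {"type":"object","properties":{"targets":{"type":"array","items":{"type":"array"}}},"required":["targets"]}

```bash
mkdir -p pics; ls
python3 - <<'E'
from plant import bot,get_image
import cv2
s=bot.observe(); print(s)
for n in("scene","side","wrist"):
    d=get_image(n); cv2.imwrite(f"pics/{n}0.png",d["img"][:,:,::-1]); print(n,{k:d[k] for k in d if k!="img"})
E
```

```text
pics
{'clock': 0.0, 'qpos': array([ 1.2313985 ,  0.33286709, -0.06472285,  1.46097256,  0.02162561,
        1.3498689 , -0.08849325]), 'joint_velocities': array([-7.12225637e-05, -1.35315671e-03, -1.48617248e-03, -3.02969434e-04,
       -2.92590753e-04, -5.86421591e-05, -1.02602812e-04]), 'joint_efforts': array([-9.92668902e-05, -6.23258042e+01,  2.45843350e-02, -3.89898455e+01,
       -6.12694491e-02,  3.97063955e-02,  9.97323423e-05]), 'eef_pos': array([ 194.56617969, -593.4908434 ,  194.34208907]), 'tool_rot': array([-0.69814314, -0.11204655,  0.69835947, -0.11106656]), 'wrist_force': array([-0.94530053,  0.94400921,  0.12640486]), 'ft_torque': array([ 0.03423646, -0.01452682,  0.09334262]), 'gripper_width': 86.86680485338607}
scene {'mtx': array([[507.83728211,   0.        , 320.33582268],
       [  0.        , 507.83728211, 206.80293388],
       [  0.        ,   0.        ,   1.        ]]), 'origin': array([1410.9111778 , -109.92185547,  758.75716342]), 'attitude': array([0.33025956, 0.28689687, 0.5973349 , 0.67216801])}
side {'mtx': array([[411.48613355,   0.        , 317.87793037],
       [  0.        , 411.48613355, 202.68335287],
       [  0.        ,   0.        ,   1.        ]]), 'origin': array([111.70480119, 513.46872022, 713.13921387]), 'attitude': array([-0.11923684,  0.34509981,  0.88065495, -0.30188665])}
wrist {'mtx': array([[340.14856644,   0.        , 315.70166808],
       [  0.        , 340.14856644, 199.6242803 ],
       [  0.        ,   0.        ,   1.        ]]), 'origin': array([ 262.38916681, -572.07386265,  385.68754853]), 'attitude': array([-0.10487801,  0.07641316, -0.58206203,  0.80272375])}
```

View pics/scene0.png

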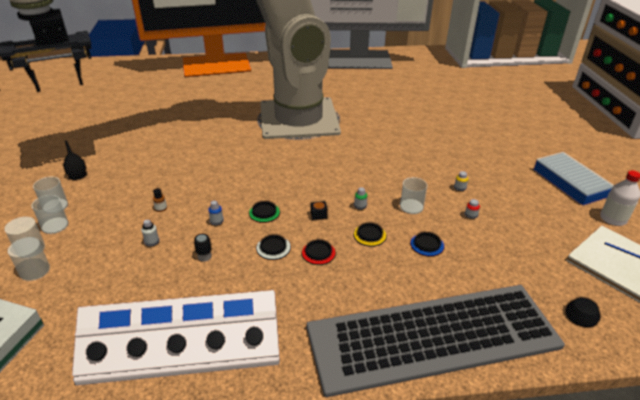

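View pics/side0.png

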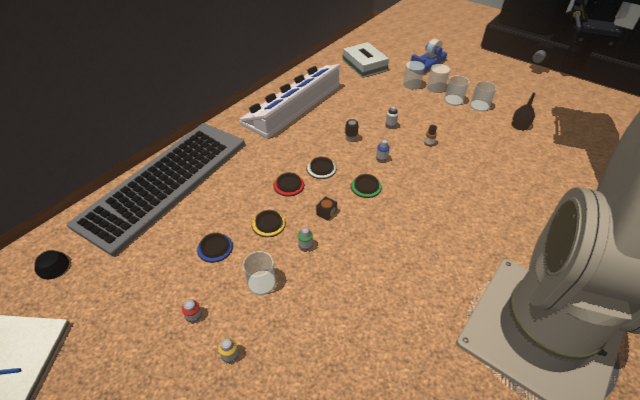

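View pics/wrist0.png

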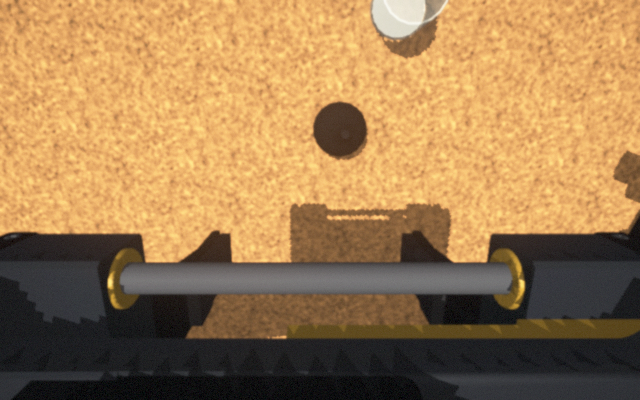

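The scene and side views show the objectives (scene px): red ~(473,209), yellow (461,181), green (361,198), blue (215,213), white (150,233). The cases are green (264,211), white (273,246), red (319,251), yellow (370,234) and blue (428,243). A glass at ~(413,195) is an obstacle. Next I'll measure these by colour masks in both views.

```bash
cat > h.py <<'E'
import numpy as np, cv2
from scipy.spatial.transform import Rotation as R
def ray(d,u,v):
    K=d["mtx"]; p=np.array([(u-K[0,2])/K[0,0],-(v-K[1,2])/K[1,1],-1.])
    return d["origin"],R.from_quat(d["attitude"]).apply(p)
def onz(d,u,v,z):
    o,r=ray(d,u,v); return o+r*(z-o[2])/r[2]
def proj(d,P):
    c=R.from_quat(d["attitude"]).inv().apply(np.array(P)-d["origin"]); K=d["mtx"]
    return np.array([K[0,0]*c[0]/-c[2]+K[0,2],K[1,1]*-c[1]/-c[2]+K[1,2]])
def tri(d1,p1,d2,p2):
    o1,r1=ray(d1,*p1);o2,r2=ray(d2,*p2); r1=r1/np.linalg.norm(r1);r2=r2/np.linalg.norm(r2)
    A=np.stack([r1,-r2],1); t=np.linalg.lstsq(A,o2-o1,rcond=None)[0]
    a=o1+r1*t[0];b=o2+r2*t[1]; return (a+b)/2,np.linalg.norm(a-b)
HUE={"red":[(0,7),(172,180)],"yellow":[(24,34)],"green":[(50,85)],"blue":[(105,128)]}
def mask(img,c):
    h=cv2.cvtColor(img,cv2.COLOR_RGB2HSV); m=np.zeros(img.shape[:2],np.uint8)
    for a,b in HUE[c]: m|=cv2.inRange(h,(a,110,60),(b,255,255))
    return m
E
python3 - <<'E'
from h import *; from plant import get_image
for n in("scene","side"):
    d=get_image(n); np.save(f"{n}.npy",d,allow_pickle=True)
    for c in HUE:
        N,l,st,ce=cv2.connectedComponentsWithStats(mask(d["img"],c),connectivity=8)
        for i in range(1,N):
            x,y,w,h,a=st[i]
            if a<8: continue
            P=onz(d,*ce[i],5)
            if not(300<P[0]<900 and abs(P[1])<650): continue
            e=(x+w/2-.5,y+h/2-.5)
            print(n,c,a,"box",x,y,w,h,"cen",ce[i].round(1),"bbox@z5",onz(d,*e,5).round(0)[:2],"@z40",onz(d,*ce[i],40).round(0)[:2])
E
python3 - <<'E'
import cv2
a=cv2.imread("pics/scene0.png")[160:270,130:490]; cv2.imwrite("pics/sc1.png",cv2.resize(a,(792,242)))
a=cv2.imread("pics/side0.png")[90:370,170:450]; cv2.imwrite("pics/si1.png",cv2.resize(a,(590,590),interpolation=cv2.INTER_CUBIC))
E
```

```text
scene red 69 box 467 203 13 8 cen [472.9 207. ] bbox@z5 [498. 381.] @z40 [542. 357.]
scene red 231 box 302 246 34 19 cen [318.7 256.8] bbox@z5 [624. -11.] @z40 [666. -16.]
scene yellow 12 box 355 232 3 8 cen [356.  235.8] bbox@z5 [571.  81.] @z40 [610.  72.]
scene green 42 box 356 193 11 6 cen [360.7 196.2] bbox@z5 [424. 119.] @z40 [473. 108.]
scene green 152 box 250 207 30 15 cen [264.9 216.1] bbox@z5 [ 471. -121.] @z40 [ 522. -119.]
scene blue 51 box 209 207 12 7 cen [214.8 210.5] bbox@z5 [ 443. -238.] @z40 [ 489. -231.]
scene blue 175 box 411 237 33 19 cen [426.6 249.1] bbox@z5 [622. 229.] @z40 [668. 210.]
scene blue 420 box 224 299 29 18 cen [237.8 307.5] bbox@z5 [ 751. -181.] @z40 [ 782. -178.]
scene blue 428 box 183 303 29 17 cen [197.3 311.1] bbox@z5 [ 751. -258.] @z40 [ 782. -251.]
scene blue 443 box 142 306 29 18 cen [156.  314.9] bbox@z5 [ 750. -334.] @z40 [ 782. -324.]
scene blue 466 box 99 310 31 18 cen [114.4 318.5] bbox@z5 [ 751. -411.] @z40 [ 782. -396.]
side red 180 box 274 177 30 19 cen [288.2 188.3] bbox@z5 [606.  -4.] @z40 [578.  28.]
side red 121 box 182 300 17 16 cen [191.1 309.7] bbox@z5 [541. 359.] @z40 [515. 368.]
side green 99 box 352 181 29 15 cen [365.7 190.5] bbox@z5 [ 453. -114.] @z40 [433. -76.]
side green 44 box 299 233 13 9 cen [304.6 237.8] bbox@z5 [475.  94.] @z40 [457. 117.]
side blue 26 box 314 69 13 8 cen [319.5  72.5] bbox@z5 [ 872. -473.] @z40 [ 836. -424.]
side blue 29 box 298 79 14 8 cen [304.4  82.6] bbox@z5 [ 874. -394.] @z40 [ 836. -348.]
side blue 35 box 282 89 16 9 cen [289.4  92.8] bbox@z5 [ 872. -318.] @z40 [ 835. -277.]
side blue 38 box 265 100 17 9 cen [272.9 104.1] bbox@z5 [ 872. -241.] @z40 [ 834. -204.]
side blue 33 box 378 146 11 5 cen [382.8 148.4] bbox@z5 [ 500. -268.] @z40 [ 481. -228.]
side blue 151 box 198 237 34 24 cen [214.  253.4] bbox@z5 [608. 236.] @z40 [575. 258.]
side blue 67 box 0 369 21 5 cen [  9.4 370.9] bbox@z5 [690. 626.] @z40 [662. 621.]
```

View pics/sc1.png

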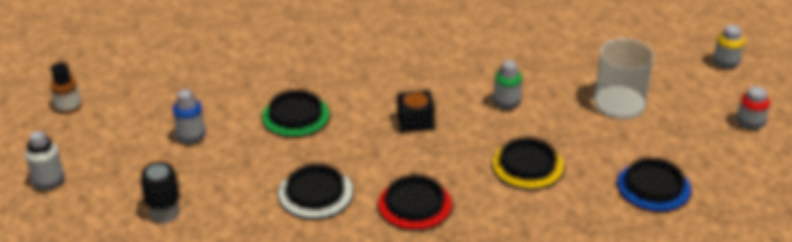

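View pics/si1.png

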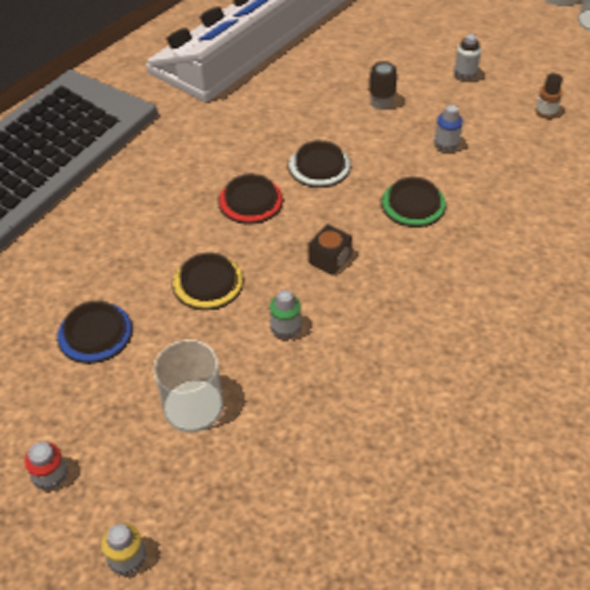

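```bash
cat > m.py <<'E'
from h import *
from scipy.optimize import least_squares
S=np.load("scene.npy",allow_pickle=True).item(); D=np.load("side.npy",allow_pickle=True).item()
def hsvwin(d,box): return cv2.cvtColor(d["img"][box[1]:box[3],box[0]:box[2]],cv2.COLOR_RGB2HSV)
def casefit(d,m,off,dark=False):
    ys,xs=np.nonzero(m); pts=np.stack([xs+off[0],ys+off[1]],1).astype(np.int32)
    hull=cv2.convexHull(pts)[:,0,:].astype(float)
    P=np.array([onz(d,u,v,5)[:2] for u,v in hull])
    f=lambda p:np.hypot(P[:,0]-p[0],P[:,1]-p[1])-p[2]
    r=least_squares(f,[*P.mean(0),37],loss="soft_l1",f_scale=1.5)
    return r.x.round(1),np.abs(f(r.x)).mean().round(2)
CASES={"red":((319,251),(289,184)),"yellow":((370,234),(268,222)),"green":((264,211),(366,185)),"blue":((428,243),(215,247)),"white":((273,246),(321,167))}
def win(d,c,w):
    x,y=c; return (x-w,y-int(w*.75),x+w,y+int(w*.75))
def comp(m):
    N,l,st,ce=cv2.connectedComponentsWithStats(m,connectivity=8); i=1+np.argmax(st[1:,4]); return (l==i).astype(np.uint8),ce[i]
def cmask(h,c):
    if c=="white": return cv2.inRange(h,(0,0,130),(180,60,255))
    if c=="yellow": return cv2.inRange(h,(21,165,110),(34,255,255))
    m=np.zeros(h.shape[:2],np.uint8)
    for a,b in HUE[c]: m|=cv2.inRange(h,(a,110,60),(b,255,255))
    return m
OBJ={"red":((473,208),(191,309)),"yellow":((461,180),(228,347)),"green":((361,196),(305,238)),"blue":((215,210),(383,148)),"white":((150,231),(392,116))}
E
python3 - <<'E'
from m import *
for c,(a,b) in CASES.items():
    for d,p,n in((S,a,"scene"),(D,b,"side")):
        w=win(d,p,24); m,ce=comp(cmask(hsvwin(d,w),c)); print("case",c,n,m.sum(),*casefit(d,m,w[:2]))
for c,(a,b) in OBJ.items():
    q=[]
    for d,p in((S,a),(D,b)):
        w=win(d,p,14); m,ce=comp(cmask(hsvwin(d,w),c)); q.append(ce+np.array(w[:2])); 
        ys,xs=np.nonzero(m); print(c,m.sum(),q[-1].round(1),np.ptp(xs)+1,np.ptp(ys)+1)
    print("obj",c,*tri(S,q[0],D,q[1]))
E
```

```text
case red scene 231 [615.  -10.   36.4] 0.26
case red side 180 [610.4  -8.3  37.1] 0.4
case yellow scene 179 [570.5 111.5  36.1] 0.47
case yellow side 21 [558.9 106.3  25.8] 0.77
case green scene 152 [ 463.4 -121.1   34.9] 0.44
case green side 99 [ 458.1 -120.8   34.9] 0.52
case blue scene 175 [617.1 230.5  34.6] 0.43
case blue side 151 [611.  233.1  35.3] 0.41
case white scene 161 [ 586.8 -105.9   36. ] 0.34
case white side 112 [ 584.4 -106.1   36.4] 0.29
red 69 [472.9 207. ] 13 8
red 121 [191.1 309.7] 17 16
obj red [523.88816415 365.87297982  25.37466063] 1.253034312409767
yellow 43 [461.4 179. ] 12 6
yellow 54 [227.2 351.4] 17 10
obj yellow [412.79592931 378.48335662  26.78894602] 2.1032833791088246
green 42 [360.7 196.2] 11 6
green 44 [304.6 237.8] 13 9
obj green [461.16824096 110.71283585  30.8665261 ] 0.9126198170495277
blue 51 [214.8 210.5] 12 7
blue 33 [382.8 148.4] 11 5
obj blue [ 483.34992668 -232.24693847   35.5084795 ] 0.5623356961564948
white 56 [149.  230.5] 14 8
white 34 [391.6 114.4] 11 5
obj white [ 540.46353365 -370.29430953   37.86190023] 1.1365981050909235
```

Run:
```python
from m import *
from plant import bot
s=bot.observe(); r=R.from_quat(s["tool_rot"]); print(r.as_matrix().round(3))
for n,p in {"blackcyl":(202,254),"brown":(159,207),"box":(319,217),"glass":(412,208),"whiteobj":(150,243)}.items(): print(n,onz(S,*p,0).round(0))
for n,p in {"blackcyl":(352,139),"brown":(430,143),"box":(326,216),"glass":(262,287)}.items(): print(n,onz(D,*p,0).round(0))
```

```text
[[-0.     0.312 -0.95 ]
 [ 0.001 -0.95  -0.312]
 [-1.    -0.001  0.   ]]
blackcyl [ 587. -259.    0.]
brown [ 410. -372.    0.]
box [490.   7.   0.]
glass [481. 234.   0.]
whiteobj [ 539. -375.    0.]
blackcyl [ 591. -254.    0.]
brown [ 413. -370.    0.]
box [478.  14.   0.]
glass [466. 241.   0.]
```

Run:
```python
from m import *
from plant import bot,get_image
s=bot.observe(); w=get_image("wrist"); T=s["eef_pos"]; print(R.from_quat(w["attitude"]).as_matrix().round(2))
off=w["origin"]-T; print("off",off)
for dz in(0,-100,-140,-190): print(dz,proj(w,T+[0,0,dz]))
print("centre ground",onz(w,320,130,40)-T, onz(w,340,130,0))
```

```text
[[ 0.31  0.92  0.24]
 [-0.95  0.3   0.08]
 [ 0.   -0.26  0.97]]
off [ 67.79207518  21.58265837 191.28363927]
0 [314.75694051 232.32794597]
-100 [315.05304738 192.59227126]
-140 [315.12414357 183.05161109]
-190 [315.19302928 173.80758296]
centre ground [  49.92913711   11.20138905 -154.76366473] [ 249.41201184 -604.90127763    0.        ]
```

>>> {"api": "jog_arm", "payload": {"targets": [[[36,45,0],0,70],[[72,90,0],0,70],[[108,135,0],0,70],[[144,181,0],0,70],[[180,226,0],0,70],[[216,271,0],0,70],[[252,316,0],0,70],[[288,362,0],0,70],[[288,362,0],0,70],[[288,362,0],0,70]]}}

```text
clock: 1.55
eef_pos: [482.3, -232.4, 194.8]
tool_rot: [-0.698, -0.112, 0.698, -0.111]
wrist_force: [-0.9, -0.8, 1.0]
gripper_width: 69.9
```

```bash
cat > look.py <<'E'
import sys
from m import *
from plant import bot,get_image
def look(tag):
    w=get_image("wrist"); s=bot.observe(); np.save("wrist.npy",w,allow_pickle=True)
    cv2.imwrite(f"pics/{tag}.png",w["img"][:,:,::-1]); print("t",round(s["clock"],2),"tcp",s["eef_pos"].round(1),"F",s["wrist_force"].round(1),"g",round(s["gripper_width"],1))
    return w,s
def objw(w,c,z,near):
    h=cv2.cvtColor(w["img"],cv2.COLOR_RGB2HSV); m=cmask(h,c); m[232:]=0
    N,l,st,ce=cv2.connectedComponentsWithStats(m,connectivity=8)
    for i in range(1,N):
        if st[i,4]<60: continue
        x,y,ww,hh,a=st[i]; hull=cv2.convexHull(np.argwhere(l==i)[:,::-1].astype(np.int32)).astype(np.float32)
        (u,v),r=cv2.minEnclosingCircle(hull); P=onz(w,u,v,z)
        print(c,a,"box",x,y,ww,hh,"c",round(u,1),round(v,1),"P@%g"%z,P.round(1),"diam",(2*r*(w["origin"][2]-z)/340/.97).__round__(1))
E
python3 - <<'E'
from look import *
w,s=look("w1"); objw(w,"blue",45,None); objw(w,"green",5,None)
E
```

```text
t 1.6 tcp [ 481.9 -233.1  194.8] F [ 0.1 -0.6 -0.2] g 69.6
blue 259 box 303 164 28 28 c 316.4 177.5 P@45 [ 486.1 -232.5   45. ] diam 29.4
green 981 box 184 129 65 64 c 216.5 160.5 P@5 [ 462.2 -122.2    5. ] diam 77.4
```

View pics/w1.png

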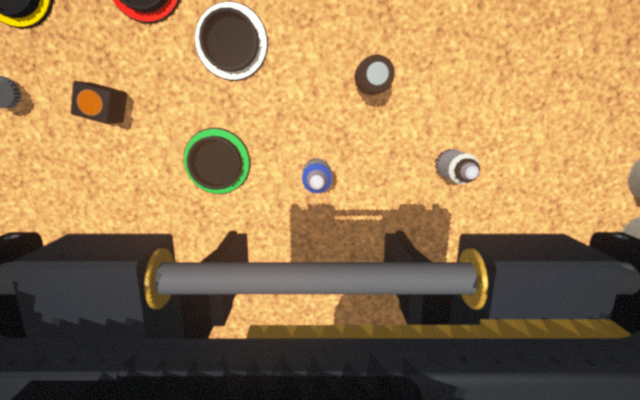

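The wrist picture shows the blue objective at (316,177), the green case at (216,160) and the white objective at (460,168). Positions agree with the other views to within about 3 mm, and the diameters look right. Descending on blue.

>>> {"api": "jog_arm", "payload": {"targets": [[[3,1,-50],0,60],[[3,1,-100],0,60],[[3,1,-130],0,60],[[3,1,-150],0,60],[[3,1,-165],0,60],[[3,1,-175],0,60],[[3,1,-175],0,60],[[3,1,-175],0,45],[[3,1,-175],0,36],[[3,1,-175],0,32]]}}

```text
clock: 2.85
eef_pos: [485.2, -232.2, 20.2]
tool_rot: [-0.698, -0.111, 0.698, -0.111]
wrist_force: [0.6, 0.2, 0.4]
gripper_width: 38.4
```

>>> {"api": "jog_arm", "payload": {"targets": [[[0,0,0],0,26],[[0,0,0],0,24],[[0,0,0],0,20],[[0,0,0],0,20]]}}

```text
clock: 3.35
eef_pos: [485.2, -232.1, 20.2]
tool_rot: [-0.698, -0.111, 0.698, -0.111]
wrist_force: [0.1, 0.3, 0.1]
gripper_width: 21.1
```

Width 21 where the barrel should stop the fingers at 31, so I'll look before doing anything else.

Run:
```python
from look import *
w,s=look("w2")
for n in("side","scene"):
    d=get_image(n); u,v=map(int,proj(d,[485,-232,40])); print(u,v); a=d["img"][max(v-60,0):v+60,u-80:u+80,::-1]; cv2.imwrite(f"pics/{n}2.png",cv2.resize(a,None,fx=4,fy=4,interpolation=cv2.INTER_CUBIC))
```

```text
t 3.4 tcp [ 485.2 -232.1   20.2] F [-1.3  1.4  0.8] g 20.8
382 146
214 209
```

View pics/w2.png

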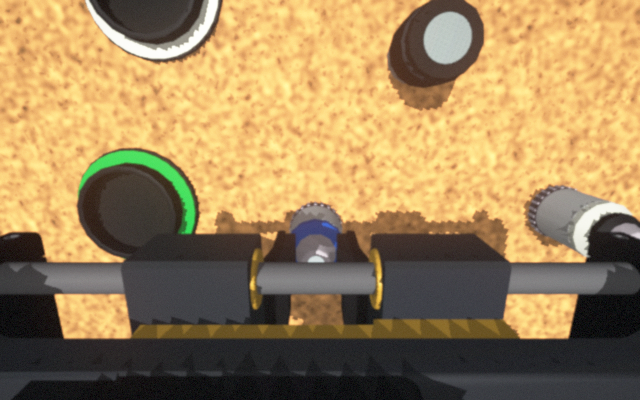

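View pics/side2.png

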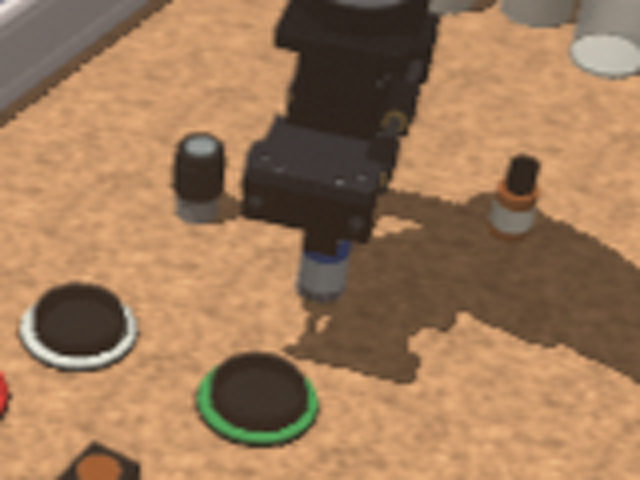

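View pics/scene2.png

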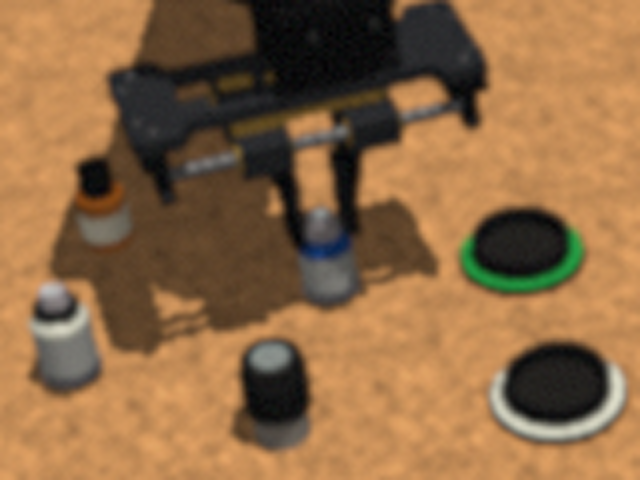

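The picture shows blue still upright with the fingers behind it (wrist px (315,230)). I'll measure where it is relative to the fingers now.

```bash
python3 - <<'E'
from look import *
S2=get_image("scene");D2=get_image("side")
q=[]
for d,d0,p in((S2,S,(215,210)),(D2,D,(383,148))):
    w=win(d,p,16)
    for dd in(d0,d):
        m=cmask(hsvwin(dd,w),"blue"); m,ce=comp(m); ys,xs=np.nonzero(m); print(m.sum(),(ce+w[:2]).round(1), xs.min()+w[0],xs.max()+w[0],ys.min()+w[1],ys.max()+w[1])
    q.append(ce+np.array(w[:2]))
print(tri(S2,q[0],D2,q[1]))
w=get_image("wrist"); T=bot.observe()["eef_pos"]; print("tcp px",proj(w,T),"z50",proj(w,T+[0,0,30]))
for p in((315,215),(318,250)): print(onz(w,*p,45)-T)
# tcp in scene/side views
print(proj(S2,T),proj(D2,T),proj(S2,T+[0,0,19]),proj(D2,T+[0,0,19]))
E
python3 - <<'E'
import cv2
a=cv2.imread("pics/w2.png")[190:330,230:410]; cv2.imwrite("pics/w2z.png",cv2.resize(a,None,fx=4,fy=4,interpolation=cv2.INTER_CUBIC))
E
```

```text
51 [214.8 210.5] 209 220 207 213
39 [215.3 210.8] 210 220 208 213
33 [382.8 148.4] 378 388 146 150Traceback (most recent call last):
  File "<stdin>", line 7, in <module>
  File "m.py", line 16, in comp
    N,l,st,ce=cv2.connectedComponentsWithStats(m,connectivity=8); i=1+np.argmax(st[1:,4]); return (l==i).astype(np.uint8),ce[i]
                                                                      ~~~~~~~~~^^^^^^^^^^
    return _wrapfunc(a, 'argmax', axis=axis, out=out, **kwds)
    return bound(*args, **kwds)
ValueError: attempt to get argmax of an empty sequence
```

View pics/w2z.png

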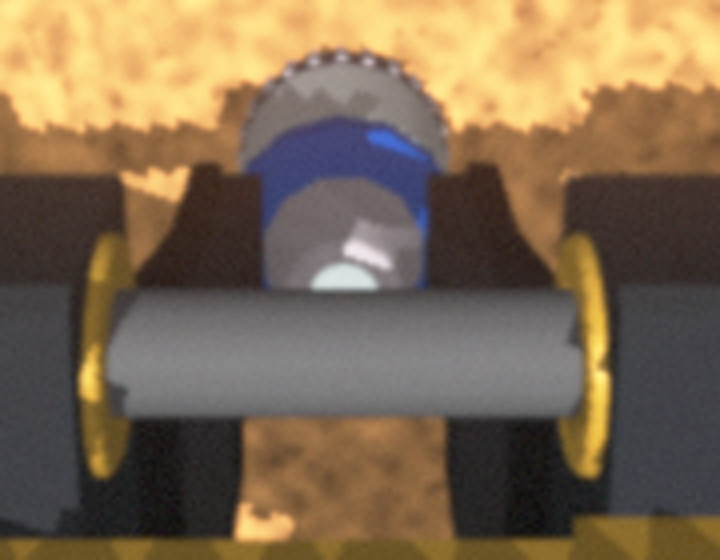

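Run:
```python
from look import *
w=get_image("wrist"); s=bot.observe(); T=s["eef_pos"]; r=R.from_quat(s["tool_rot"])
print("tcp px",proj(w,T),proj(w,T+[0,0,19]),proj(w,T+[0,0,40]))
for n,p,z in(("lens centre",(315.5,260),60),("barrel front rim",(316,203.5),30),("front rim42",(316,203.5),42),("shoulder front",(316,219),42),("tip inner L corner",(295,232),20),("L",(295,232),60)): 
    P=onz(w,*p,z); print(n,P.round(1),"tool frame",r.inv().apply(P-T).round(1))
```

```text
tcp px [314.79824615 232.3134992 ] [314.74217891 244.56872283] [314.66564588 261.2973766 ]
lens centre [ 485.8 -232.3   60. ] tool frame [-39.8   0.4  -0.6]
barrel front rim [ 505.  -226.4   30. ] tool frame [ -9.8   0.7 -20.6]
front rim42 [ 508.1 -225.4   42. ] tool frame [-21.8   0.7 -23.9]
shoulder front [ 500.1 -228.    42. ] tool frame [-21.8   0.7 -15.5]
tip inner L corner [ 481.6 -220.8   20. ] tool frame [  0.2 -11.8  -0.1]
L [ 496.5 -218.7   60. ] tool frame [-39.8  -9.3 -15. ]
```

The object is centred between the fingers: lens centre sits at (0.4, −0.6) mm from the tool axis. It's unclear whether the fingers are blocked at 20.8 mm, so I'll test by closing further.

>>> {"api": "jog_arm", "payload": {"targets": [[[0,0,0],0,12],[[0,0,0],0,12],[[0,0,0],0,12]]}}

```text
clock: 4.03
eef_pos: [485.1, -232.1, 20.2]
tool_rot: [-0.698, -0.111, 0.698, -0.111]
wrist_force: [-1.6, -0.3, 0.8]
gripper_width: 20.6
```

It's blocked at 20.6, so the object is gripped, though the reading disagrees with the 31 mm barrel. I'll do a small test lift.

>>> {"api": "jog_arm", "payload": {"targets": [[[0,0,2],0,12],[[0,0,5],0,12],[[0,0,8],0,12],[[0,0,8],0,12],[[0,0,8],0,12]]}}

```text
clock: 4.65
eef_pos: [485.1, -232.1, 28.2]
tool_rot: [-0.698, -0.111, 0.698, -0.111]
wrist_force: [-0.8, 0.4, -1.8]
gripper_width: 20.9
```

Run:
```python
from look import *
w,s=look("w3"); print(s["ft_torque"])
a=cv2.imread("pics/w3.png")[190:330,230:410]; a=cv2.resize(a,(360,280),interpolation=cv2.INTER_CUBIC)
d=get_image("scene"); b=d["img"][170:240,170:260,::-1]; b=cv2.resize(b,(360,280),interpolation=cv2.INTER_CUBIC)
cv2.imwrite("pics/t3.png",np.hstack([a,b]))
```

```text
t 4.7 tcp [ 485.1 -232.1   28.1] F [-0.3  0.3 -2.1] g 20.9
[-0.00599388  0.0205793  -0.00066308]
```

View pics/t3.png

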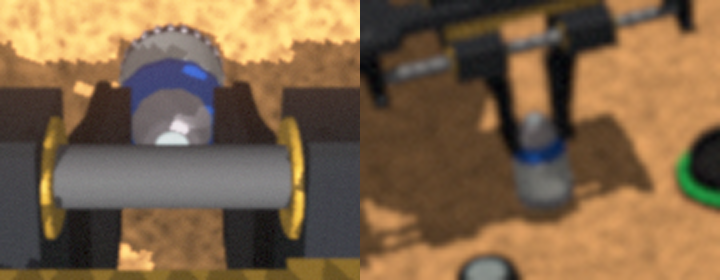

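Run:
```python
from look import *
d=get_image("scene"); T=bot.observe()["eef_pos"]; s=get_image("side")
y=np.array([.312,-.95,0])
for dz in(0,10,20,25,30,40): print(dz,[proj(d,T+y*k+[0,0,dz]).round(1) for k in(10,-10)],[proj(s,T+y*k+[0,0,dz]).round(1) for k in(10,-10)])
b=d["img"][180:225,185:240,::-1]; b=cv2.resize(b,None,fx=10,fy=10,interpolation=cv2.INTER_CUBIC); cv2.imwrite("pics/t4.png",b)
b=s["img"][115:175,350:420,::-1]; b=cv2.resize(b,None,fx=8,fy=8,interpolation=cv2.INTER_CUBIC); cv2.imwrite("pics/t5.png",b)
```

```text
0 [array([210.9, 214.6]), array([219.4, 212.3])] [array([382.7, 148.1]), array([380.8, 152.9])]
10 [array([210.3, 211.1]), array([218.9, 208.9])] [array([383.1, 145.1]), array([381.2, 149.9])]
20 [array([209.8, 207.7]), array([218.4, 205.4])] [array([383.5, 142.1]), array([381.7, 146.8])]
25 [array([209.5, 205.9]), array([218.2, 203.7])] [array([383.8, 140.5]), array([381.9, 145.2])]
30 [array([209.2, 204.2]), array([217.9, 201.9])] [array([384. , 138.9]), array([382.1, 143.7])]
40 [array([208.7, 200.6]), array([217.4, 198.4])] [array([384.5, 135.8]), array([382.6, 140.5])]
```

View pics/t4.png

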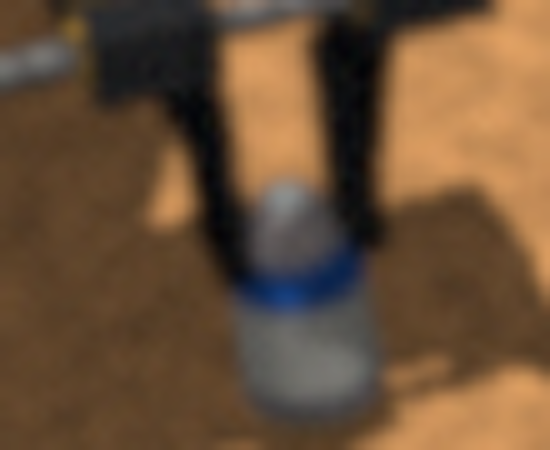

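View pics/t5.png

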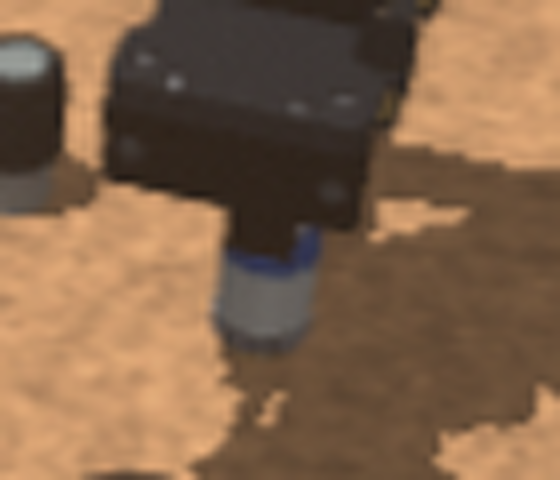

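Both outside views show the fingertips about 20–25 mm above the reported TCP: scene tips at (209,208) and (222,204), against (211,215) predicted. So I'm holding only the tapered shoulder. I'll set it back down, open, and regrip lower.

>>> {"api": "jog_arm", "payload": {"targets": [[[0,0,-2],0,12],[[0,0,-4],0,12],[[0,0,-6],0,12],[[0,0,-7],0,12],[[0,0,-8],0,12],[[0,0,-8],0,12],[[0,0,-8],0,24],[[0,0,-8],0,30],[[0,0,-8],0,40],[[0,0,-8],0,55]]}}

```text
clock: 6.1
eef_pos: [485.1, -232.1, 20.1]
tool_rot: [-0.698, -0.111, 0.698, -0.111]
wrist_force: [1.0, 1.3, 0.6]
gripper_width: 42.9
```

>>> {"api": "jog_arm", "payload": {"targets": [[[0,0,0],0,60],[[0,0,0],0,60],[[0,0,0],0,60]]}}

```text
clock: 6.48
eef_pos: [485.1, -232.1, 20.1]
tool_rot: [-0.698, -0.111, 0.698, -0.111]
wrist_force: [0.2, -0.6, 0.2]
gripper_width: 59.5
```

Run:
```python
from look import *
w,s=look("w5"); print(s["gripper_width"])
T=s["eef_pos"]; d=get_image("scene"); sd=get_image("side"); y=np.array([.312,-.95,0])
for dz in(0,10,20,30): print(dz,[proj(d,T+y*k+[0,0,dz]).round(1) for k in(30,-30)],[proj(w,T+y*k+[0,0,dz]).round(1) for k in(30,-30)])
b=d["img"][175:230,175:255,::-1]; b=cv2.resize(b,None,fx=5,fy=5,interpolation=cv2.INTER_CUBIC)
b2=sd["img"][110:165,345:425,::-1]; b2=cv2.resize(b2,None,fx=5,fy=5,interpolation=cv2.INTER_CUBIC)
cv2.imwrite("pics/t6.png",np.hstack([b,b2]))
```

```text
t 6.53 tcp [ 485.2 -232.1   20.2] F [ 0.1 -0.4  0.3] g 59.3
59.34138962952635
0 [array([202.7, 219.6]), array([228.2, 212.7])] [array([365.1, 232.2]), array([264.6, 232.5])]
10 [array([202.1, 216.2]), array([227.7, 209.4])] [array([367.5, 238.3]), array([262. , 238.6])]
20 [array([201.5, 212.7]), array([227.3, 205.9])] [array([370.3, 245.1]), array([259.2, 245.5])]
30 [array([200.9, 209.3]), array([226.8, 202.5])] [array([373.3, 252.7]), array([256.1, 253. ])]
```

View pics/t6.png

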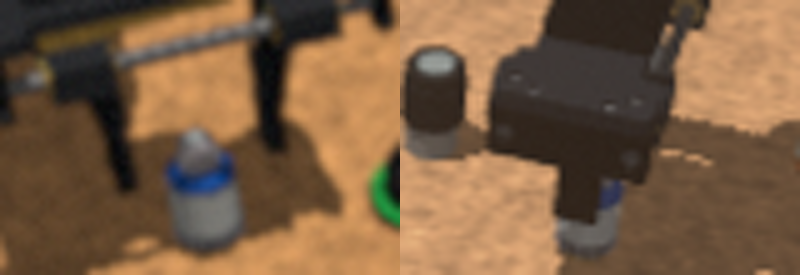

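View pics/w5.png

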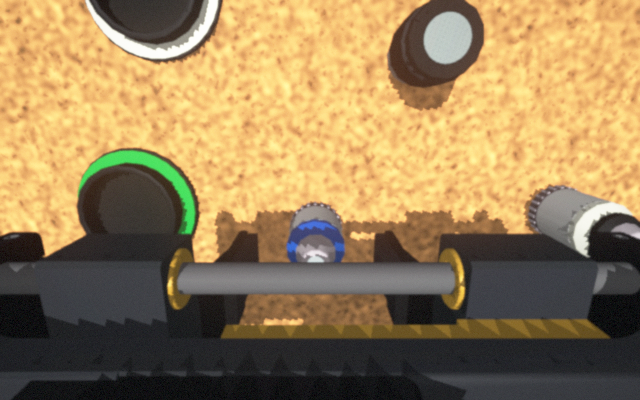

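Run:
```python
from look import *
s=bot.observe();T=s["eef_pos"]; d=get_image("scene"); sd=get_image("side"); w=get_image("wrist"); M=R.from_quat(s["tool_rot"]).as_matrix()
for b in(-10,0,10,20,30):
  for dz in(0,10,20):
    f=lambda c,k:proj(c,T+M[:,1]*k+M[:,2]*b+[0,0,dz]).round(0)
    print("tz",b,"dz",dz,"scene",f(d,30),f(d,-30),"side near",f(sd,-37),f(sd,37),"wrist",f(w,30))
b=sd["img"][90:170,330:430,::-1]; cv2.imwrite("pics/t7.png",cv2.resize(b,None,fx=7,fy=7,interpolation=cv2.INTER_CUBIC))
```

```text
tz -10 dz 0 scene [204. 222.] [229. 215.] side near [374. 161.] [381. 143.] wrist [366. 216.]
tz -10 dz 10 scene [203. 219.] [229. 212.] side near [374. 158.] [381. 141.] wrist [368. 222.]
tz -10 dz 20 scene [203. 215.] [229. 208.] side near [375. 155.] [382. 137.] wrist [371. 228.]
tz 0 dz 0 scene [203. 220.] [228. 213.] side near [378. 162.] [385. 144.] wrist [365. 232.]
tz 0 dz 10 scene [202. 216.] [228. 209.] side near [378. 159.] [385. 141.] wrist [367. 238.]
tz 0 dz 20 scene [202. 213.] [227. 206.] side near [379. 156.] [386. 138.] wrist [370. 245.]
tz 10 dz 0 scene [202. 217.] [227. 210.] side near [382. 163.] [388. 145.] wrist [364. 248.]
tz 10 dz 10 scene [201. 214.] [226. 207.] side near [382. 160.] [389. 142.] wrist [367. 255.]
tz 10 dz 20 scene [200. 210.] [226. 204.] side near [383. 157.] [389. 139.] wrist [369. 262.]
tz 20 dz 0 scene [200. 215.] [226. 208.] side near [386. 164.] [392. 146.] wrist [364. 263.]
tz 20 dz 10 scene [200. 211.] [225. 205.] side near [386. 161.] [393. 143.] wrist [366. 271.]
tz 20 dz 20 scene [199. 208.] [225. 201.] side near [387. 158.] [393. 140.] wrist [369. 279.]
tz 30 dz 0 scene [199. 212.] [224. 206.] side near [390. 165.] [396. 147.] wrist [363. 278.]
tz 30 dz 10 scene [199. 209.] [224. 202.] side near [390. 162.] [396. 144.] wrist [365. 286.]
tz 30 dz 20 scene [198. 205.] [224. 199.] side near [391. 158.] [397. 141.] wrist [368. 295.]
```

View pics/t7.png

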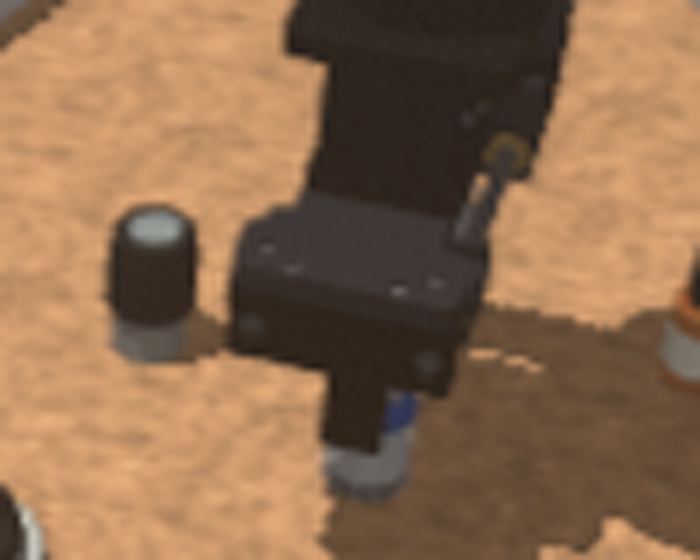

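Side-view finger corners at (376,153) and (384,155) confirm it: the tips sit centred but 22–25 mm higher than reported. Going down 20 mm more.

>>> {"api": "jog_arm", "payload": {"targets": [[[0,0,-7],0,60],[[0,0,-14],0,60],[[0,0,-18],0,60],[[0,0,-21],0,50],[[0,0,-21],0,40],[[0,0,-21],0,34],[[0,0,-21],0,30],[[0,0,-21],0,20],[[0,0,-21],0,20],[[0,0,-21],0,20]]}}

```text
clock: 8.02
eef_pos: [485.3, -232.1, -0.7]
tool_rot: [0.698, 0.111, -0.698, 0.111]
wrist_force: [-1.4, 1.5, 2.5]
gripper_width: 30.1
```

Run:
```python
from look import *
w,s=look("w6"); d=get_image("scene"); sd=get_image("side")
b=d["img"][175:230,175:255,::-1]; b=cv2.resize(b,None,fx=5,fy=5,interpolation=cv2.INTER_CUBIC)
b2=sd["img"][110:165,345:425,::-1]; b2=cv2.resize(b2,None,fx=5,fy=5,interpolation=cv2.INTER_CUBIC)
cv2.imwrite("pics/t8.png",np.hstack([b,b2]))
```

```text
t 8.07 tcp [ 485.2 -232.1   -0.7] F [-0.3  1.   1.7] g 30.1
```

View pics/t8.png

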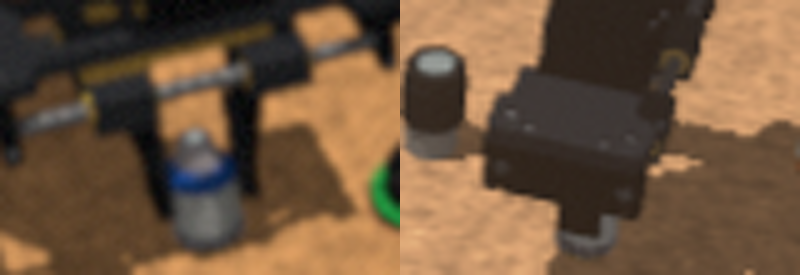

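Width 30.1 on the barrel is a good grip. Lifting and carrying towards the blue case, stopping short to measure it with the wrist camera.

>>> {"api": "jog_arm", "payload": {"targets": [[[0,0,5],0,20],[[0,0,20],0,20],[[0,0,60],0,20],[[0,0,100],0,20],[[5,50,100],0,20],[[12,110,100],0,20],[[19,170,100],0,20],[[26,230,100],0,20],[[33,290,100],0,20],[[40,345,100],0,20]]}}

```text
clock: 9.43
eef_pos: [525.4, 114.9, 100.4]
tool_rot: [0.699, 0.111, -0.698, 0.111]
wrist_force: [1.0, -0.9, -1.5]
gripper_width: 30.0
```

>>> {"api": "jog_arm", "payload": {"targets": [[[15,55,0],0,20],[[35,105,0],0,20],[[35,105,0],0,20],[[35,105,0],0,20]]}}

```text
clock: 9.93
eef_pos: [560.4, 219.5, 100.7]
tool_rot: [0.699, 0.111, -0.698, 0.112]
wrist_force: [0.2, -0.4, -3.0]
gripper_width: 30.5
```

```bash
cat >> look.py <<'E'
def casew(w,c,vmax=400):
    h=cv2.cvtColor(w["img"],cv2.COLOR_RGB2HSV); m=cmask(h,c); m[vmax:]=0
    N,l,st,ce=cv2.connectedComponentsWithStats(m,connectivity=8)
    for i in range(1,N):
        if st[i,4]<200: continue
        print("case",c,st[i],ce[i].round(0),*casefit(w,(l==i).astype(np.uint8),(0,0)))
E
python3 - <<'E'
from look import *
w,s=look("w7"); casew(w,"blue"); casew(w,"yellow")
E
```

```text
t 9.97 tcp [560.5 218.6 100.8] F [ 0.1 -0.4 -1.7] g 30.0
case blue [ 277   83   89   91 1864] [320. 124.] [614.1 231.5  36.5] 0.07
case blue [285 235  64  27 956] [317. 248.] [496.5 197.3  29.4] 0.28
case yellow [ 392  182   84   52 1187] [429. 201.] [568.9 111.5  36.5] 0.48
case yellow [ 69 294  38  27 397] [ 94. 303.] [391.8 391.1  17.7] 0.19
```

View pics/w7.png

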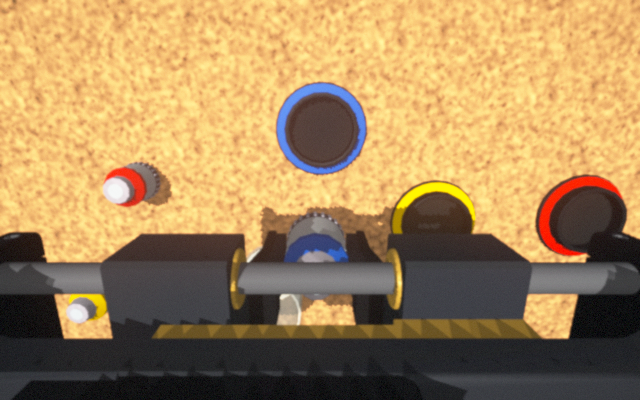

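The blue case fits at (614.1, 231.5) with a 0.07 mm residual, pixel centre (322,128), matching the fixed-camera mean. Moving over it and descending.

>>> {"api": "jog_arm", "payload": {"targets": [[[27,6,0],0,20],[[54,13,0],0,20],[[54,13,0],0,20],[[54,13,-40],0,20],[[54,13,-65],0,20],[[54,13,-80],0,20],[[54,13,-86],0,20],[[54,13,-90],0,20],[[54,13,-93],0,20],[[54,13,-93],0,20]]}}

```text
clock: 11.22
eef_pos: [614.7, 231.7, 8.0]
tool_rot: [0.699, 0.11, -0.698, 0.111]
wrist_force: [0.3, 0.1, -2.3]
gripper_width: 30.5
```

Run:
```python
from look import *
w,s=look("w8"); d=get_image("scene"); sd=get_image("side"); T=s["eef_pos"]
u,v=map(int,proj(d,T+[0,0,20])); b=d["img"][v-30:v+30,u-40:u+40,::-1]; b=cv2.resize(b,None,fx=5,fy=5,interpolation=cv2.INTER_CUBIC)
u,v=map(int,proj(sd,T+[0,0,20])); b2=sd["img"][v-30:v+30,u-40:u+40,::-1]; b2=cv2.resize(b2,None,fx=5,fy=5,interpolation=cv2.INTER_CUBIC)
cv2.imwrite("pics/t9.png",np.hstack([b,b2]))
```

```text
t 11.28 tcp [614.7 231.8   8.1] F [-0.6 -0.4 -2.2] g 29.9
```

View pics/t9.png

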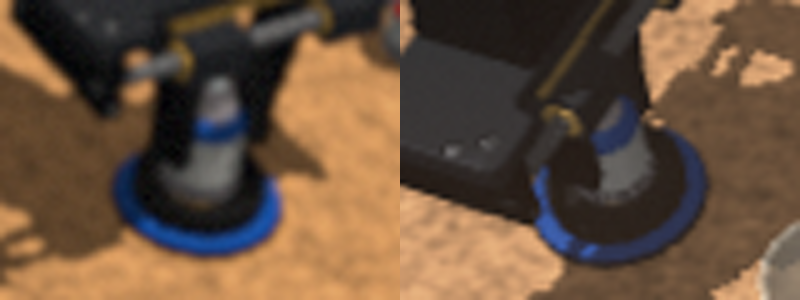

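Blue hangs centred in the well, with the fingers clear of the rim. Lowering the last few millimetres slowly.

>>> {"api": "jog_arm", "payload": {"targets": [[[0,0,-1],0,20],[[0,0,-2],0,20],[[0,0,-2.5],0,20],[[0,0,-3],0,20],[[0,0,-3.5],0,20],[[0,0,-3.5],0,20],[[0,0,-3.5],0,20]]}}

```text
clock: 12.25
eef_pos: [614.7, 231.8, 4.6]
tool_rot: [0.699, 0.11, -0.698, 0.111]
wrist_force: [0.5, 0.0, -1.4]
gripper_width: 30.3
```

>>> {"api": "jog_arm", "payload": {"targets": [[[0,0,-0.5],0,20],[[0,0,-1],0,20],[[0,0,-1],0,20]]}}

```text
clock: 12.62
eef_pos: [615.0, 231.9, 4.4]
tool_rot: [0.699, 0.11, -0.698, 0.111]
wrist_force: [-0.9, -0.9, 5.3]
gripper_width: 30.4
```

It has landed (+5 N). Open and lift straight up.

>>> {"api": "jog_arm", "payload": {"targets": [[[0,0,0],0,33],[[0,0,0],0,40],[[0,0,0],0,50],[[0,0,0],0,55],[[0,0,0],0,60],[[0,0,20],0,60],[[0,0,60],0,60],[[0,0,110],0,60],[[-40,20,130],0,60],[[-60,40,130],0,60]]}}

```text
clock: 13.88
eef_pos: [554.7, 273.6, 138.4]
tool_rot: [0.701, 0.111, -0.696, 0.111]
wrist_force: [-0.2, 0.6, 0.1]
gripper_width: 60.2
```

>>> {"api": "jog_arm", "payload": {"targets": [[[-30,50,0],0,60],[[-40,95,0],0,60],[[-40,95,0],0,60],[[-40,95,0],0,60]]}}

```text
clock: 14.38
eef_pos: [515.1, 368.3, 139.3]
tool_rot: [0.701, 0.111, -0.696, 0.111]
wrist_force: [1.1, -0.8, -0.1]
gripper_width: 59.7
```

Run:
```python
from look import *
w,s=look("w9"); objw(w,"red",35,0); objw(w,"yellow",38,0); casew(w,"blue"); objw(w,"blue",52,0)
```

```text
t 14.43 tcp [515.5 367.6 139.1] F [ 0.4 -0.3  1.1] g 60.0
red 498 box 307 164 34 35 c 323.5 181.0 P@35 [527.3 364.1  35. ] diam 31.6
yellow 953 box 538 177 74 55 c 575.0 211.5 P@38 [571.1 140.3  38. ] diam 71.2
case blue [   0   88   52  167 3961] [ 22. 164.] [458.8 566.4 102.2] 4.12
case blue [ 447   91   81   79 1757] [482. 129.] [614.2 230.8  36.6] 0.38
blue 3792 box 0 88 48 144 c 23.5 159.5 P@52 [471.6 605.4  52. ] diam 127.4
blue 1757 box 447 91 81 79 c 486.3 130.9 P@52 [609.9 253.6  52. ] diam 70.5
```

View pics/w9.png

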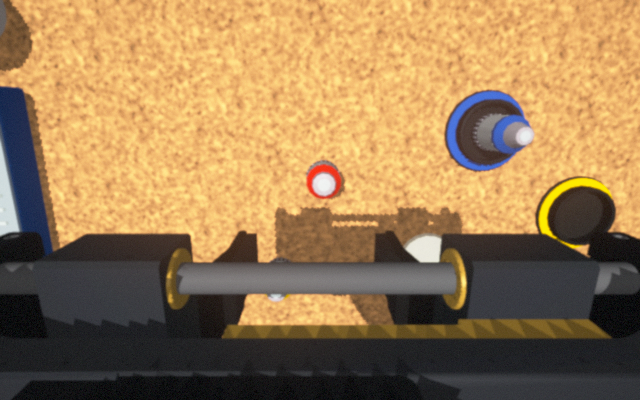

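The wrist picture shows blue upright in its case at (485,130), case unmoved. Red is at (323,181), i.e. (527,364), and its 31.6 mm diameter checks. Grasping red.

>>> {"api": "jog_arm", "payload": {"targets": [[[11,-3.5,-40],0,60],[[11,-3.5,-85],0,60],[[11,-3.5,-115],0,60],[[11,-3.5,-135],0,60],[[11,-3.5,-144],0,60],[[11,-3.5,-144],0,50],[[11,-3.5,-144],0,35],[[11,-3.5,-144],0,20],[[11,-3.5,-144],0,20],[[11,-3.5,-144],0,20]]}}

```text
clock: 15.68
eef_pos: [526.9, 364.3, -4.3]
tool_rot: [0.702, 0.11, -0.695, 0.111]
wrist_force: [-0.2, 0.3, 3.8]
gripper_width: 29.9
```

>>> {"api": "jog_arm", "payload": {"targets": [[[0,0,0],0,20],[[0,0,0],0,20]]}}

```text
clock: 15.92
eef_pos: [526.9, 364.4, -4.3]
tool_rot: [0.702, 0.11, -0.695, 0.111]
wrist_force: [0.4, 0.6, 2.2]
gripper_width: 30.0
```

```bash
cat > crop.py <<'E'
from look import *
def crops(tag,dz=20):
    s=bot.observe(); d=get_image("scene"); sd=get_image("side"); T=s["eef_pos"]; o=[]
    for c in(d,sd):
        u,v=map(int,proj(c,T+[0,0,dz])); b=c["img"][v-30:v+30,u-40:u+40,::-1]; o.append(cv2.resize(b,(400,300),interpolation=cv2.INTER_CUBIC))
    cv2.imwrite(f"pics/{tag}.png",np.hstack(o)); print(T.round(1),s["wrist_force"].round(1),round(s["gripper_width"],1))
E
python3 -c "
from crop import *
crops('c1')"
```

```text
[526.9 364.4  -4.3] [0.4 0.6 2.2] 30.0
```

View pics/c1.png

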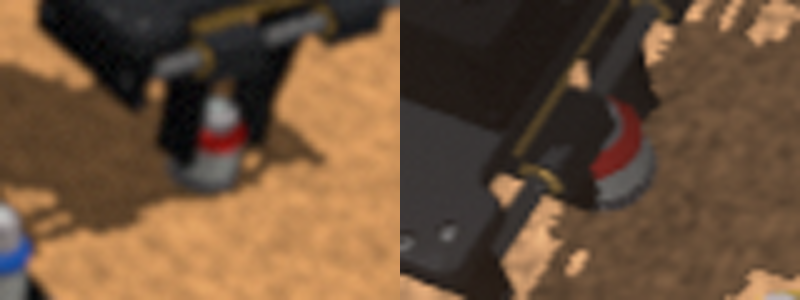

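Red is gripped at 30.0 with the tips low on the barrel. Carrying towards the red case.

>>> {"api": "jog_arm", "payload": {"targets": [[[0,0,5],0,20],[[0,0,20],0,20],[[0,0,60],0,20],[[0,0,105],0,20],[[5,-50,105],0,20],[[10,-105,105],0,20],[[16,-165,105],0,20],[[22,-225,105],0,20],[[28,-285,105],0,20],[[34,-345,105],0,20]]}}

```text
clock: 17.27
eef_pos: [561.1, 17.5, 102.0]
tool_rot: [0.702, 0.11, -0.695, 0.111]
wrist_force: [1.5, 0.2, -1.8]
gripper_width: 29.8
```

>>> {"api": "jog_arm", "payload": {"targets": [[[0,-15,0],0,20],[[0,-22,0],0,20],[[0,-22,0],0,20]]}}

```text
clock: 17.65
eef_pos: [561.1, -3.1, 102.4]
tool_rot: [0.702, 0.111, -0.695, 0.111]
wrist_force: [-0.7, 0.3, -2.1]
gripper_width: 30.2
```

Run:
```python
from look import *
w,s=look("w10"); casew(w,"red"); casew(w,"yellow"); casew(w,"white")
```

```text
t 17.7 tcp [561.1  -2.6 102.3] F [ 1.2  0.5 -0.6] g 30.1
case red [ 298   93   89   91 2376] [340. 135.] [613.4 -10.2  37.1] 0.09
case red [ 283  228   66   35 1216] [315. 245.] [504.1 -22.5  29.2] 0.64
case yellow [ 143  100   89   89 1979] [194. 141.] [568.2 112.2  37.1] 0.07
case white [ 393  162   86   71 1396] [428. 187.] [ 586.9 -106.7   36.7] 0.4
case white [   0  173   62   62 3213] [ 28. 204.] [474.8 235.7  29.9] 1.87
case white [307 214  29  18 268] [322. 224.] [534.6 -17.7  12. ] 0.74
case white [302 250  33  13 294] [318. 257.] [502.2 -25.3  13.1] 2.02
case white [ 241  273  153   17 1928] [314. 281.] [271.9 -99.4 229.4] 5.83
case white [ 51 274  51  13 423] [ 78. 280.] [428.  188.   24.8] 2.77
case white [531 275  41  12 242] [548. 281.] [ 527.4 -244.4   29.8] 1.95
```

View pics/w10.png

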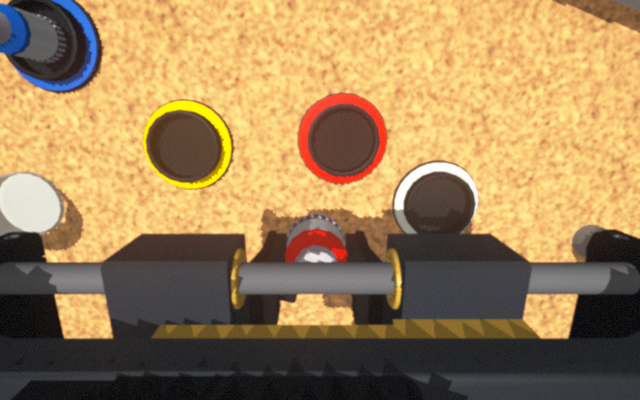

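Red case at (613.4, −10.2), px (342,138); yellow case at (568.2, 112.2). Placing red.

>>> {"api": "jog_arm", "payload": {"targets": [[[26,-4,0],0,20],[[52,-7.5,0],0,20],[[52,-7.5,0],0,20],[[52,-7.5,-45],0,20],[[52,-7.5,-72],0,20],[[52,-7.5,-86],0,20],[[52,-7.5,-93],0,20],[[52,-7.5,-97],0,20],[[52,-7.5,-98],0,20],[[52,-7.5,-98],0,20]]}}

```text
clock: 18.95
eef_pos: [613.5, -10.1, 4.8]
tool_rot: [0.702, 0.111, -0.694, 0.111]
wrist_force: [-0.7, -0.4, -0.3]
gripper_width: 29.7
```

```bash
python3 -c "
from crop import *
crops('c2')"
```

```text
[613.5 -10.1   4.8] [-0.7 -0.4 -0.3] 29.7
```

View pics/c2.png

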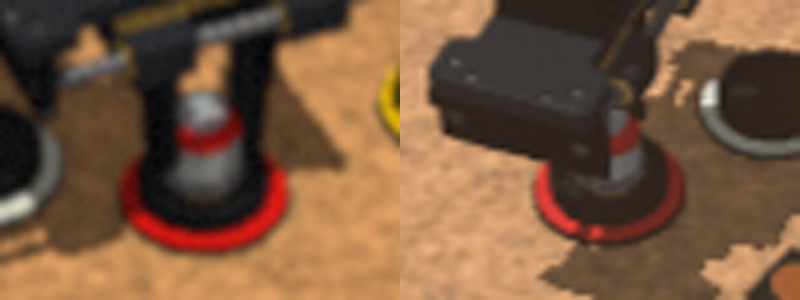

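>>> {"api": "jog_arm", "payload": {"targets": [[[0,0,-1],0,20],[[0,0,-2],0,20],[[0,0,-2.5],0,20],[[0,0,-3],0,20],[[0,0,-3.5],0,20],[[0,0,-3.5],0,20]]}}

```text
clock: 19.8
eef_pos: [613.4, -10.1, 1.2]
tool_rot: [0.702, 0.111, -0.694, 0.111]
wrist_force: [-0.5, 0.4, -1.2]
gripper_width: 29.7
```

>>> {"api": "jog_arm", "payload": {"targets": [[[0,0,-0.5],0,20],[[0,0,-1],0,20],[[0,0,-1],0,20]]}}

```text
clock: 20.18
eef_pos: [613.7, -10.1, 0.7]
tool_rot: [0.702, 0.111, -0.694, 0.111]
wrist_force: [-1.1, 0.3, 5.1]
gripper_width: 29.8
```

Landed (+5 N). Release and go to the green objective.

>>> {"api": "jog_arm", "payload": {"targets": [[[0,0,0],0,33],[[0,0,0],0,40],[[0,0,0],0,50],[[0,0,0],0,55],[[0,0,0],0,60],[[0,0,20],0,60],[[0,0,60],0,60],[[0,0,110],0,60],[[-30,22,140],0,60],[[-70,52,140],0,60]]}}

```text
clock: 21.42
eef_pos: [545.1, 42.7, 144.7]
tool_rot: [0.705, 0.11, -0.692, 0.111]
wrist_force: [-0.2, 1.3, -0.0]
gripper_width: 60.0
```

>>> {"api": "jog_arm", "payload": {"targets": [[[-45,35,0],0,60],[[-90,68,0],0,60],[[-93,68,0],0,60],[[-93,68,0],0,60]]}}

```text
clock: 21.92
eef_pos: [452.7, 110.4, 145.9]
tool_rot: [0.705, 0.11, -0.691, 0.112]
wrist_force: [0.7, 0.7, -1.0]
gripper_width: 60.1
```

Run:
```python
from look import *
w,s=look("w11"); objw(w,"green",42,0); casew(w,"red"); casew(w,"yellow"); casew(w,"green")
```

```text
t 21.98 tcp [453.  110.1 145.6] F [ 0.7 -0.2  0.1] g 60.1
green 399 box 304 165 33 34 c 320.0 181.6 P@42 [464.7 109.   42. ] diam 30.0
green 534 box 499 212 63 20 c 530.0 230.5 P@42 [480.8 -89.4  42. ] diam 55.7
case red [ 453   18   81   87 2527] [489.  61.] [613.5 -10.3  37.1] 0.1
case yellow [ 312   24   80   86 1909] [349.  68.] [568.5 111.6  37.1] 0.07
case yellow [  0 120  34  37 604] [ 20. 138.] [407.8 399.1  17.6] 0.44
case green [304 165  33  34 399] [320. 179.] [458.  106.1  16.5] 0.14
case green [498 212  65  25 564] [529. 221.] [ 461.5 -122.    35.9] 0.27
```

View pics/w11.png

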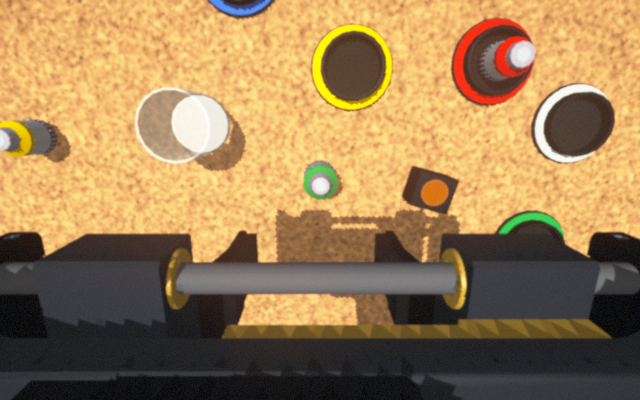

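Green is at (320,180) → (464.7, 109), diameter 30. The glass (190,125) and the box (430,190) flank it along the jaw axis, so I'll check the last joint and turn the tool about 45° to keep the gripper body away from them.

Run:
```python
from look import *
s=bot.observe(); print(s["qpos"].round(2))
w=np.load("wrist.npy",allow_pickle=True).item(); sd=get_image("side")
for z in(0,50,60,70): print(z,"glass rim R/L",[onz(w,u,125,z).round(0) for u in(136,208)], "base",[onz(w,u,125,z).round(0) for u in(172,229)])
# box top triangulation
S2=get_image("scene"); D2=sd
def orange(d,p):
    ww=win(d,p,12); m,ce=comp(cv2.inRange(hsvwin(d,ww),(5,150,60),(16,255,170))); return ce+np.array(ww[:2])
print(tri(S2,(319,207),D2,(327,205)), tri(D2,(327,205),w,(434,193)))
```

```text
[ 0.35  0.04 -0.7   1.92  0.04  1.17 -1.62]
0 glass rim R/L [array([455., 293.,   0.]), array([477., 227.,   0.])] base [array([466., 260.,   0.]), array([483., 207.,   0.])]
50 glass rim R/L [array([465., 269.,  50.]), array([483., 213.,  50.])] base [array([474., 241.,  50.]), array([488., 196.,  50.])]
60 glass rim R/L [array([466., 264.,  60.]), array([484., 210.,  60.])] base [array([475., 237.,  60.]), array([489., 194.,  60.])]
70 glass rim R/L [array([468., 260.,  70.]), array([485., 207.,  70.])] base [array([477., 233.,  70.]), array([490., 192.,  70.])]
(array([483.4024728 ,   5.93765686,  25.78787435]), np.float64(3.0437794826227744)) (array([484.58514282,   1.33076057,  22.78915224]), np.float64(1.2496294952268352))
```

>>> {"api": "jog_arm", "payload": {"targets": [[[3,0,0],0.16,60],[[6,0,0],0.32,60],[[9,-1,0],0.48,60],[[11,-1,0],0.64,60],[[11,-1,0],0.78,60],[[11,-1,0],0.78,60],[[11,-1,0],0.78,60]]}}

```text
clock: 22.95
eef_pos: [464.1, 108.8, 144.9]
tool_rot: [0.611, 0.369, -0.599, 0.364]
wrist_force: [-0.6, 0.6, -0.0]
gripper_width: 59.6
```

Run:
```python
from look import *
w,s=look("w12"); objw(w,"green",42,0); print(s["qpos"].round(2),R.from_quat(s["tool_rot"]).as_matrix().round(3)[:,:2])
```

```text
t 23.0 tcp [464.1 108.9 145. ] F [-0.8  0.  -0.4] g 59.9
green 390 box 298 176 32 33 c 313.5 192.1 P@42 [464.1 109.8  42. ] diam 30.2
[ 0.38  0.08 -0.72  1.89  0.05  1.18 -0.83] [[ 0.011  0.887]
 [ 0.014 -0.462]
 [-1.     0.003]]
```

View pics/w12.png

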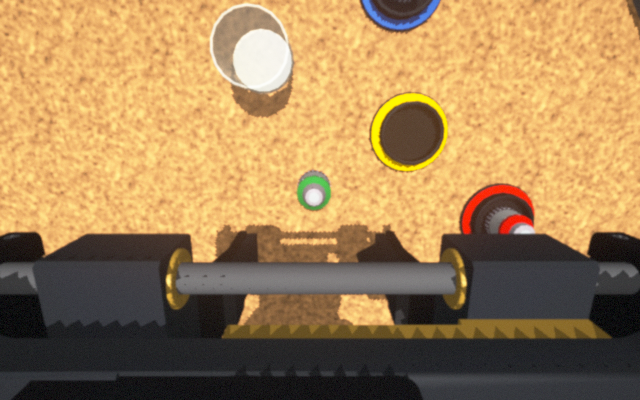

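Green is centred at (314,192), with glass and box both off the jaw axis. Descending.

>>> {"api": "jog_arm", "payload": {"targets": [[[0,0.5,-40],0,60],[[0,0.5,-85],0,60],[[0,0.5,-118],0,60],[[0,0.5,-138],0,60],[[0,0.5,-147],0,60],[[0,0.5,-147],0,50],[[0,0.5,-147],0,35],[[0,0.5,-147],0,20],[[0,0.5,-147],0,20],[[0,0.5,-147],0,20]]}}

```text
clock: 24.25
eef_pos: [464.4, 109.5, -1.6]
tool_rot: [0.611, 0.369, -0.598, 0.365]
wrist_force: [-1.3, -0.4, 3.8]
gripper_width: 30.0
```

>>> {"api": "jog_arm", "payload": {"targets": [[[0,0,0],0,20],[[0,0,0],0,20]]}}

```text
clock: 24.5
eef_pos: [464.4, 109.5, -1.5]
tool_rot: [0.611, 0.369, -0.598, 0.365]
wrist_force: [-0.2, 0.6, 2.6]
gripper_width: 29.9
```

Gripped at 29.9. The green case is already well measured at (462, −122), so carrying it directly there.

>>> {"api": "jog_arm", "payload": {"targets": [[[0,0,5],0,20],[[0,0,20],0,20],[[0,0,60],0,20],[[0,0,105],0,20],[[0,-55,105],0,20],[[-1,-110,105],0,20],[[-2,-165,105],0,20],[[-2,-215,105],0,20],[[-2,-232,105],0,20],[[-2,-232,105],0,20]]}}

```text
clock: 25.75
eef_pos: [462.5, -122.9, 104.0]
tool_rot: [0.611, 0.368, -0.598, 0.364]
wrist_force: [0.8, 1.1, -0.6]
gripper_width: 30.1
```

Run:
```python
from look import *
w,s=look("w13"); casew(w,"green")
```

```text
t 25.8 tcp [ 462.7 -121.5  103.9] F [ 0.5  0.5 -1.2] g 30.3
case green [ 270  153   84   73 1492] [312. 181.] [ 460.9 -121.9   36.5] 0.14
case green [ 284  230   64   33 1068] [315. 245.] [ 434.9 -178.5   28.8] 0.72
```

View pics/w13.png

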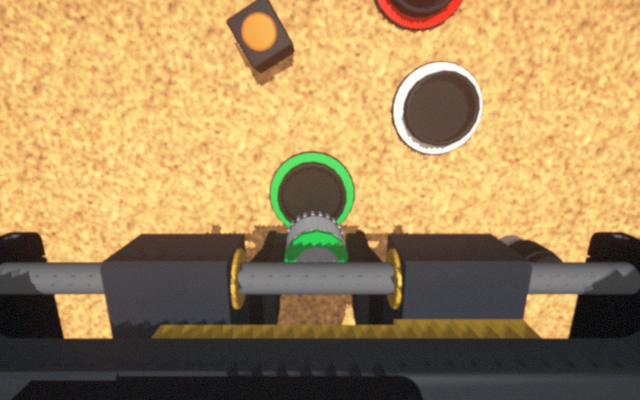

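Green case at (460.9, −121.9), px (312,190); only a 1.5 mm correction is needed. Lowering.

>>> {"api": "jog_arm", "payload": {"targets": [[[-1.5,-0.5,-45],0,20],[[-1.5,-0.5,-72],0,20],[[-1.5,-0.5,-86],0,20],[[-1.5,-0.5,-93],0,20],[[-1.5,-0.5,-96],0,20],[[-1.5,-0.5,-97.5],0,20],[[-1.5,-0.5,-98.5],0,20],[[-1.5,-0.5,-99.5],0,20],[[-1.5,-0.5,-99.5],0,20]]}}

```text
clock: 26.92
eef_pos: [461.2, -122.0, 4.4]
tool_rot: [0.611, 0.369, -0.598, 0.365]
wrist_force: [-0.5, -0.2, -0.7]
gripper_width: 30.0
```

```bash
python3 -c "
from crop import *
crops('c3')"
```

```text
[ 461.2 -122.     4.4] [-0.5 -0.2 -0.7] 30.0
```

View pics/c3.png

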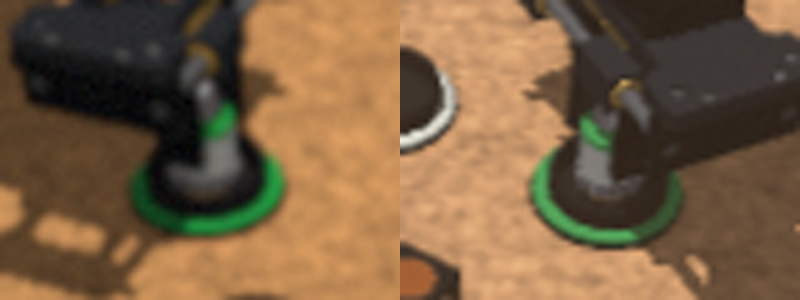

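Green is inside the well in both views.

>>> {"api": "jog_arm", "payload": {"targets": [[[0,0,-0.5],0,20],[[0,0,-1],0,20],[[0,0,-1],0,20]]}}

```text
clock: 27.4
eef_pos: [461.3, -122.0, 3.5]
tool_rot: [0.611, 0.369, -0.598, 0.365]
wrist_force: [0.4, -0.2, 0.9]
gripper_width: 30.2
```

>>> {"api": "jog_arm", "payload": {"targets": [[[0,0,-0.5],0,20],[[0,0,-0.5],0,20]]}}

```text
clock: 27.65
eef_pos: [461.3, -122.0, 3.4]
tool_rot: [0.611, 0.369, -0.598, 0.365]
wrist_force: [-2.1, 2.0, 6.8]
gripper_width: 30.0
```

Landed (+7 N). Release, lift, then travel to yellow.

>>> {"api": "jog_arm", "payload": {"targets": [[[0,0,0],0,33],[[0,0,0],0,40],[[0,0,0],0,50],[[0,0,0],0,55],[[0,0,0],0,60],[[0,0,20],0,60],[[0,0,60],0,60],[[0,0,110],0,60],[[0,20,140],0,60],[[0,60,140],0,60]]}}

```text
clock: 28.9
eef_pos: [462.9, -62.7, 145.9]
tool_rot: [0.613, 0.367, -0.598, 0.365]
wrist_force: [-0.3, 0.3, -0.9]
gripper_width: 60.0
```

>>> {"api": "jog_arm", "payload": {"targets": [[[0,55,0],0,60],[[0,115,0],0,60],[[0,175,0],0,60],[[0,235,0],0,60],[[-10,295,0],0,60],[[-25,350,0],0,60],[[-40,405,0],0,60],[[-55,435,0],0,60],[[-55,435,0],0,60],[[-55,435,0],0,60]]}}

```text
clock: 30.15
eef_pos: [408.3, 371.5, 145.6]
tool_rot: [0.613, 0.366, -0.598, 0.365]
wrist_force: [0.1, 0.1, -0.7]
gripper_width: 59.7
```

Run:
```python
from look import *
w,s=look("w14"); objw(w,"yellow",38,0); print(R.from_quat(s["tool_rot"]).as_matrix().round(3)[:,:2])
d=get_image("scene"); b=d["img"][160:270,180:480,::-1]; cv2.imwrite("pics/s14.png",cv2.resize(b,(780,286),interpolation=cv2.INTER_CUBIC))
```

```text
t 30.2 tcp [408.7 371.1 145.7] F [ 1.  -0.5 -0.6] g 60.4
yellow 480 box 304 167 34 35 c 320.5 184.0 P@38 [417.5 374.9  38. ] diam 31.7
[[ 0.017  0.885]
 [ 0.012 -0.466]
 [-1.     0.01 ]]
```

View pics/w14.png

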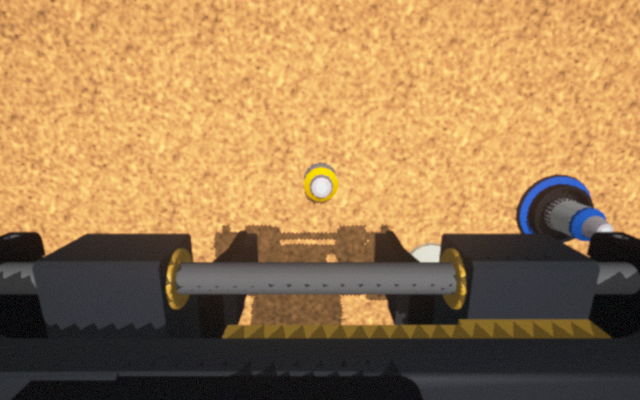

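View pics/s14.png

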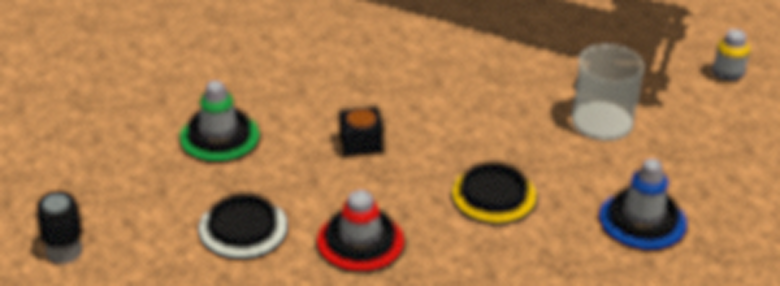

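The three placed objectives stand in their cases. Yellow is at (320,184) → (417, 375), diameter 31.7. Grasping.

>>> {"api": "jog_arm", "payload": {"targets": [[[8,4,-40],0,60],[[8,4,-85],0,60],[[8,4,-118],0,60],[[8,4,-138],0,60],[[8,4,-149],0,60],[[8,4,-149],0,50],[[8,4,-149],0,35],[[8,4,-149],0,20],[[8,4,-149],0,20],[[8,4,-149],0,20]]}}

```text
clock: 31.5
eef_pos: [417.2, 375.3, -2.7]
tool_rot: [0.613, 0.366, -0.598, 0.365]
wrist_force: [-0.6, -0.7, 4.6]
gripper_width: 30.1
```

>>> {"api": "jog_arm", "payload": {"targets": [[[0,0,0],0,20],[[0,0,0],0,20]]}}

```text
clock: 31.75
eef_pos: [417.2, 375.2, -2.7]
tool_rot: [0.613, 0.366, -0.598, 0.365]
wrist_force: [-0.5, -0.3, 2.3]
gripper_width: 30.2
```

>>> {"api": "jog_arm", "payload": {"targets": [[[0,0,5],0,20],[[0,0,20],0,20],[[0,0,60],0,20],[[0,0,110],0,20],[[28,-48,110],0,20],[[56,-97,110],0,20],[[84,-146,110],0,20],[[112,-195,110],0,20],[[140,-244,110],0,20],[[151,-263,110],0,20]]}}

```text
clock: 33.0
eef_pos: [569.7, 108.2, 108.0]
tool_rot: [0.614, 0.364, -0.598, 0.364]
wrist_force: [0.6, 0.3, -1.2]
gripper_width: 29.7
```

>>> {"api": "jog_arm", "payload": {"targets": [[[0,0,0],0,20]]}}

```text
clock: 33.12
eef_pos: [570.1, 107.3, 108.4]
tool_rot: [0.615, 0.363, -0.599, 0.363]
wrist_force: [-0.7, 1.7, -0.6]
gripper_width: 29.7
```

Run:
```python
from look import *
w,s=look("w15"); casew(w,"yellow")
```

```text
t 33.17 tcp [569.7 108.5 108.5] F [-0.2  0.2 -0.3] g 29.9
case yellow [ 267  148   84   77 1658] [308. 178.] [568.3 111.8  37. ] 0.12
case yellow [ 284  227   64   36 1145] [316. 243.] [543.4  52.8  28.9] 0.31
case yellow [403 320 113  18 957] [459. 327.] [643.9 -64.   57. ] 2.55
```

View pics/w15.png

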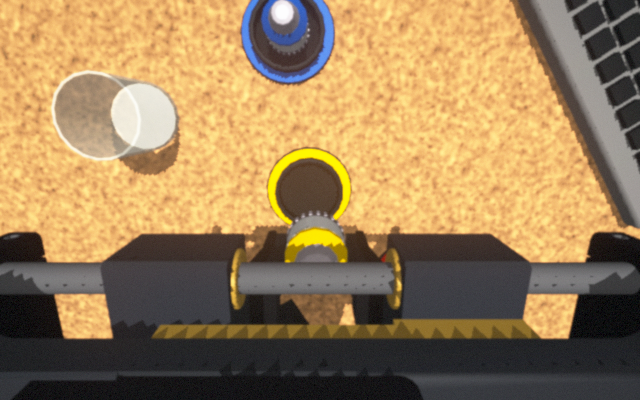

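Yellow case at (568.3, 111.8), px (309,188). Lowering with a (−1, +3) correction.

>>> {"api": "jog_arm", "payload": {"targets": [[[-1.3,3.3,0],0,20],[[-1.3,3.3,-45],0,20],[[-1.3,3.3,-76],0,20],[[-1.3,3.3,-92],0,20],[[-1.3,3.3,-99],0,20],[[-1.3,3.3,-102],0,20],[[-1.3,3.3,-103.5],0,20],[[-1.3,3.3,-104.5],0,20],[[-1.3,3.3,-105],0,20],[[-1.3,3.3,-105],0,20]]}}

```text
clock: 34.42
eef_pos: [568.5, 111.7, 3.7]
tool_rot: [0.615, 0.364, -0.598, 0.363]
wrist_force: [-0.4, -0.2, -1.2]
gripper_width: 30.1
```

```bash
python3 -c "
from crop import *
crops('c4')"
```

```text
[568.5 111.7   3.7] [-0.4 -0.2 -1.2] 30.1
```

View pics/c4.png

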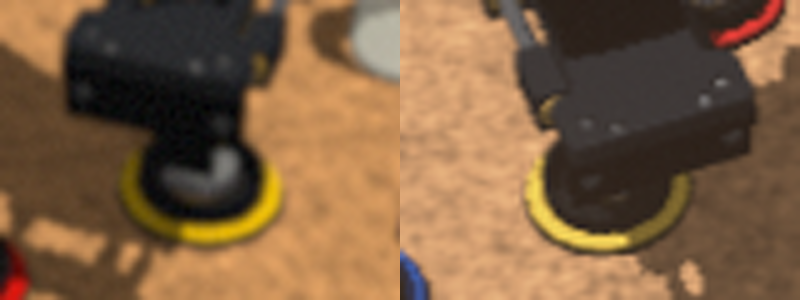

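>>> {"api": "jog_arm", "payload": {"targets": [[[0,0,-0.5],0,20],[[0,0,-1],0,20],[[0,0,-1.4],0,20],[[0,0,-1.4],0,20]]}}

```text
clock: 35.02
eef_pos: [568.5, 111.7, 2.3]
tool_rot: [0.615, 0.364, -0.598, 0.363]
wrist_force: [-0.6, 0.2, 1.6]
gripper_width: 30.3
```

>>> {"api": "jog_arm", "payload": {"targets": [[[0,0,-0.5],0,20],[[0,0,-0.5],0,20]]}}

```text
clock: 35.28
eef_pos: [568.6, 111.8, 2.3]
tool_rot: [0.615, 0.364, -0.598, 0.363]
wrist_force: [-3.0, -1.4, 5.5]
gripper_width: 30.2
```

Landed. Release and withdraw.

>>> {"api": "jog_arm", "payload": {"targets": [[[0,0,0],0,33],[[0,0,0],0,40],[[0,0,0],0,50],[[0,0,0],0,55],[[0,0,0],0,60],[[0,0,20],0,60],[[0,0,60],0,60],[[0,0,110],0,60],[[-20,0,150],0,60],[[-60,0,190],0,60]]}}

```text
clock: 36.52
eef_pos: [508.6, 112.3, 195.0]
tool_rot: [0.615, 0.364, -0.598, 0.363]
wrist_force: [-0.3, -1.1, 0.7]
gripper_width: 60.0
```

>>> {"api": "jog_arm", "payload": {"targets": [[[-40,40,40],0,60],[[-60,90,60],0,60],[[-70,140,60],0,60],[[-70,190,60],0,60],[[-70,190,60],0,60]]}}

```text
clock: 37.15
eef_pos: [436.5, 306.6, 256.2]
tool_rot: [0.614, 0.367, -0.596, 0.365]
wrist_force: [-0.0, 0.4, -0.6]
gripper_width: 59.9
```

Run:
```python
from look import *
s=bot.observe(); print(s["clock"],s["eef_pos"].round(0))
d=get_image("scene"); sd=get_image("side")
b=d["img"][160:270,130:480,::-1]; cv2.imwrite("pics/s16.png",cv2.resize(b,(798,251),interpolation=cv2.INTER_CUBIC))
b=sd["img"][90:290,170:450,::-1]; cv2.imwrite("pics/s17.png",cv2.resize(b,(784,560),interpolation=cv2.INTER_CUBIC))
for c,(a,bb) in CASES.items():
    for dd,p,n in((d,a,"scene"),(sd,bb,"side")):
        try:
            w=win(dd,p,24); m,ce=comp(cmask(hsvwin(dd,w),c)); print(c,n,*casefit(dd,m,w[:2]))
        except Exception as e: print(c,n,e)
```

```text
37.15 [436. 307. 256.]
red scene [615.1 -10.   36.3] 0.3
red side [610.3  -8.3  37.1] 0.38
yellow scene [570.4 111.7  36.1] 0.43
yellow side [580.   87.8   4.6] 0.99
green scene [ 463.4 -121.1   34.9] 0.44
green side [ 458.3 -120.8   34.6] 0.48
blue scene [617.1 230.5  34.6] 0.43
blue side [610.9 233.5  35.1] 0.43
white scene [ 586.7 -106.    36.1] 0.4
white side [ 584.2 -105.3   36.4] 0.43
```

View pics/s16.png

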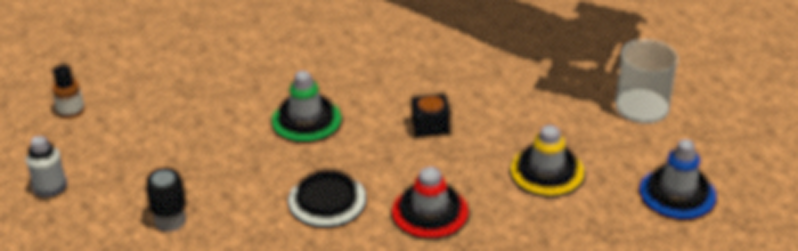

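View pics/s17.png

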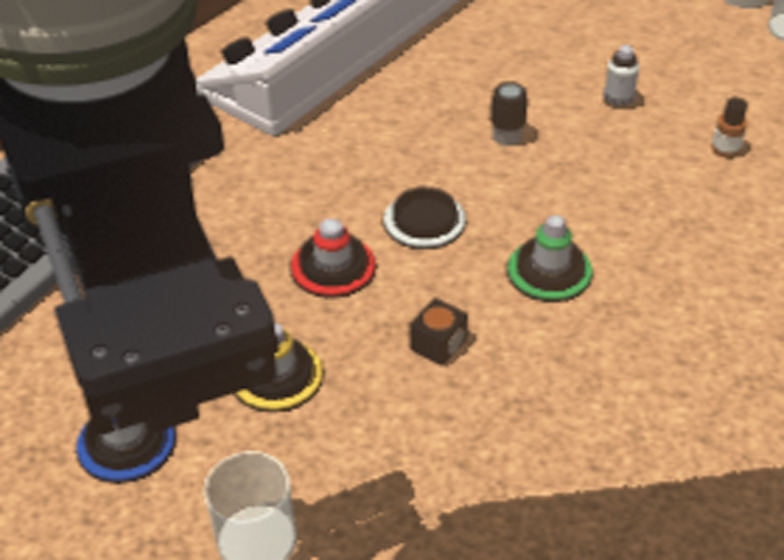

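All four stand upright in their matching cases: in the enlarged scene crop, green (305,100), red (430,200), yellow (548,160) and blue (683,175). The white objective (45,165) and the empty white case (327,195) are untouched, and the arm is clear.

```bash
python3 -c "
from plant import job
print(job.close_job())"
```

```text
the job is handed in; nothing more can be done
None
```

I put the four dry objectives (blue, red, green, yellow) into the cases with the same ring colour, lens up, and handed the job in at about 37 s. I lowered each in small steps until the wrist force showed light contact (5–7 N), then released it. I left the white oil objective standing where it was and its case empty.

**Last checks:** The final pictures show all four upright in their wells and the arm clear of everything. The red, green, blue and white case rings measured within about 1 mm of where they started. For yellow, the scene view agreed to 0.2 mm, but the side view could not be used because the arm hid most of the ring.

**What disagreed:**
- **Fingertip height:** The fingertips sat about 20–25 mm higher than the reported tool point.
- **First blue grasp:** Because of that, I first caught blue on its shoulder, at 20.6 mm opening instead of about 31. I lifted it about 8 mm, set it back down upright and regripped it on the barrel at 30.1 mm. The other three gripped at 30 mm first time.
- **Tool tilt:** The tool had drifted to about 1° of tilt by the end, with no visible effect.

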